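Even out an airing rack with a spacer block

ROBOT

A 7-joint arm with a two-finger parallel gripper is mounted at the origin on the work surface. World frame = base frame: x ahead of the robot, y to its left, z up, the work surface at z = 0. Lengths are in m, angles in degrees, forces in N, time in s.
With the tool pointing down it reaches from about 0.425 to 0.875 m from the base axis. Payload 4.7 kg.
Tool frame: the origin (TCP) lies midway between the tips of the shut fingers; the grasp point (between the pads) lies env.grip_point_offset behind it (env.grip_point_offset is the distance from the TCP to the grasp point, in m); z points along the fingers, y is the line along which they close (so a half turn about z gives the same grasp; the last joint's range is limited). The gripper opens to 87 mm and grips with 3 to 60 N. Pads are 19 mm wide; open, the fingers measure 117 mm over their backs; the gripper's body (75 mm by 190 mm) begins 51 mm behind the grasp point.
Start: joints at [-66.171, 18.392, -4.016, 83.108, 1.295, 78.541, -3.26], TCP at [0.254, 0.598, 0.223] pointing down, gripper open.
Joint ranges: [-163.93, 163.93], [-17.29, 119.83], [-79.2, 71.16], [3.27, 140.29], [-89.18, 269.18], [5.43, 117.66], [-154.24, 154.24]. Speed limits (degrees/s): [147.25, 147.25, 180, 180, 180, 180, 180].

INTERFACE

Orientations are given as [roll, pitch, yaw] about the fixed x, y, z axes, in that order (R = Rz(yaw) Ry(pitch) Rx(roll)).
In Python, from cell import env gives the robot as it stands.
- The arm moves only by the shell command python3 -m creep 'ROWS' [FORCE]. ROWS is a JSON object of lists of equal length, an entry for each row: "translation": the shift along the tool's x, y, z in units of 0.08 m (1.0 is 0.08 m), a list of three; "turn": the turn, a rotation vector about the tool's x, y, z in units of 180 degrees (1.0 is 180 degrees), a list of three; "grip": the opening, from 0 (shut) to 1 (fully open). In form: {"translation": [[x, y, z], ...], "turn": [[ax, ay, az], ...], "grip": [grip, ...]}. A call has 1 to 5 rows; each row shifts and turns the commanded pose from where the row before left it, along the tool's axes as they then stand; what a row does not reach is not made up. A row lasts 1/8 s, in which the tool goes at most 62.5 mm and 10.7 degrees, less where a joint would pass 70% of its speed; a pose out of reach is approached as far as the arm can. A call with a number of a shift or a turn outside -1 to 1 is refused whole. A call with a gripper value outside its range is refused whole. The fingers move at their own pace and stop on an object; FORCE is the grip in N (left out, the last holds). Time passes only in rows, so rows that do not move let the fingers close. It gives the time, the measured TCP pose, the force, the opening and the grip force at its end, in the units of the state.
- env.get_obs(): the state, without advancing time (a new reading comes with each control period).
- env.read_camera(name): name is "side" or "top" or "wrist"; returns a dict with "frame" (480x640x3 uint8, red, green, blue), "z_map" (480x640 float32, m along the optical axis (not along the pixel's ray), 0 where there is no reading), "K" (3x3 intrinsics, pixels), "rvec" (rotation vector, rad) and "tvec" (3), from world to camera coordinates, as OpenCV has them. Camera axes: x right, y down, z forward; pixel columns grow to the right and rows downward; lengths in m; the calibration is good to about 2 mm. A picture is of the moment at which its call begins.
- env.sign_off(): hands the job in; it is judged then, once.
The state is a dict: "time_s": time; "qpos": joint angles; "joint_velocities": joint speeds; "effort": joint torques, N m; "tool_pos": TCP position; "tool_rot": TCP orientation; "force": force on the tool from outside, world axes, zero at the start; "wrist_torque": the same for the moment, N m; "grip_width": finger opening in m; "grasp_force": force on a finger pad.
Only numpy, scipy, OpenCV 4.12 (cv2) and the standard library are available. Lean on these libraries where they do the work, as an engineer would, in place of code of your own. Each camera call takes 0.05 s, during which the arm holds its last target. There are 200 camera calls.

TASK

Even out the slats of the airing rack with the wooden spacer block. Holding the block astride each loose slat in turn, starting next to the screwed-down slat and working outwards, gently draw the slat along until the block's thick foot bears on the slat before it, so that all three gaps come out the same as the block's 20 mm, without shoving a slat that is already set. Then stand the block back on its feet on the worktop, clear of the rack, and leave the other things alone.

Things in the scene. Friction and masses are not known exactly. Their poses are not given: they have to be found in the camera images.
- rack: airing rack, fixed to the worktop: two aluminium runners along its y axis, 22 mm wide, centred at x = +-85 mm, from y = -165 to +155 mm, tops 30 mm above the worktop, four slats across them; a crossbar joins the runners at y = -157 mm. Free room between the runners. At the start the gaps are 24 to 75 mm wide. Origin on the worktop in the middle; y points along the row to the screwed slat.
- fixed_slat: the screwed-down slat at the +y end of the row (steel screw heads at its ends): 210 x 24 x 16 mm, does not move; underside 30, top 46 mm above the worktop. It is varnished trim: press it with well under 12 N. Origin: centre of its underside; axes as the rack's (x along the slat, y along the row).
- slat1: wooden slat, 210 long (x) x 24 wide (y) x 16 mm thick, rounded edges, grey clips under its ends; slides stiffly along the rack's y only (about 6 N to keep it moving; stays where it is left). Underside 30 mm and top 46 mm above the worktop. Origin: centre of its underside; axes as the rack's. First loose slat, next to the screwed one in the row (on its -y side). Set when its origin is 44 mm from the screwed slat's.
- slat2: wooden slat, 210 long (x) x 24 wide (y) x 16 mm thick, rounded edges, grey clips under its ends; slides stiffly along the rack's y only (about 6 N to keep it moving; stays where it is left). Underside 30 mm and top 46 mm above the worktop. Origin: centre of its underside; axes as the rack's. Second loose slat, next after slat1 towards -y. Set when 44 mm from slat1.
- slat3: wooden slat, 210 long (x) x 24 wide (y) x 16 mm thick, rounded edges, grey clips under its ends; slides stiffly along the rack's y only (about 6 N to keep it moving; stays where it is left). Underside 30 mm and top 46 mm above the worktop. Origin: centre of its underside; axes as the rack's. Third and last loose slat, next after slat2. Set when 44 mm from slat2.
- spacer_center (a point): centre (38.5 mm above the underside) of the loose wooden spacer block, 50 (x) x 54 (y) x 77 mm high, about 0.12 kg, standing on two feet that run along x. On top an upright grip 18 mm thick (y = -9 to +9 mm), 50 mm long in x, from 32 to 77 mm above the underside, over a plate 54 mm wide (22 to 32 mm up). Axes: z up, y from the thin foot to the thick foot.
- screwdriver: bystander, leave alone: screwdriver lying on the worktop. Origin: underside
- offcut: bystander, leave alone: short slat offcut 110 x 24 x 16 mm. Origin: underside
- peg_a: bystander, leave alone: wooden clothes peg 72 mm long. Origin: underside
- peg_b: bystander, leave alone: wooden clothes peg 72 mm long. Origin: underside
- canister_a: bystander, leave alone: blue lidded pot 92 mm wide, 100 mm high. Origin: underside
- canister_b: bystander, leave alone: terracotta lidded pot 92 mm wide, 100 mm high. Origin: underside
- detergent: bystander, leave alone: white detergent bottle 76 mm wide, 210 mm high. Origin: underside
- spacer: the same block; origin: centre of its underside, same axes. Feet 22 mm high: thick foot y = +13 to +27, thin foot y = -27 to -17 mm; the 30 mm slot between goes over a slat with 6 mm play. Astride a loose slat with its y along the rack's y, thin foot pulling that slat and thick foot bearing on the slat before it, the gap is exactly 20 mm (14 + 6).
Not all that is in view belongs to the job. Leave any purple or red look-alike of the spacer alone.

How it is judged (in metres and radians):
On the way, in this order (a step that is already met when the one before it is completed fails the run):
1. the spacer block, astride slat1, bears on fixed_slat and on slat1 at once (over 1.5 N on each), their gap 20 mm within 2 mm (contact force between spacer and fixed_slat above 1.5 N and contact force between spacer and slat1 above 1.5 N and y of slat1 in the frame of fixed_slat between -0.046 and -0.042 m), for 0.1 s.
2. the spacer block, astride slat2, bears on slat1 and on slat2 at once (over 1.5 N on each), their gap 20 mm within 2 mm (contact force between spacer and slat1 above 1.5 N and contact force between spacer and slat2 above 1.5 N and y of slat2 in the frame of slat1 between -0.046 and -0.042 m), for 0.1 s.
3. the spacer block, astride slat3, bears on slat2 and on slat3 at once (over 1.5 N on each), their gap 20 mm within 2 mm (contact force between spacer and slat2 above 1.5 N and contact force between spacer and slat3 above 1.5 N and y of slat3 in the frame of slat2 between -0.046 and -0.042 m), for 0.1 s.
At the end, for the whole second after the job is handed in: each of the three gaps (screwed slat to slat1, slat1 to slat2, slat2 to slat3) is 20 mm within 1.5 mm; the spacer block stands on its feet on the worktop beside the rack (not within its outline), released and at rest (y of slat1 in the frame of fixed_slat between -0.0455 and -0.0425 m and y of slat2 in the frame of slat1 between -0.0455 and -0.0425 m and y of slat3 in the frame of slat2 between -0.0455 and -0.0425 m and height (world z) of spacer_center below 0.043 m and angle between spacer_center's own z axis and vertical below 0.1 rad and linear speed of spacer below 0.02 m/s and contact force between spacer and rack below 0.05 N and (x of spacer_center in the frame of rack above 0.13 m or x of spacer_center in the frame of rack below -0.13 m or y of spacer_center in the frame of rack above 0.18 m or y of spacer_center in the frame of rack below -0.19 m)); the robot touches nothing.
It fails at once if the block presses the screwed slat with more than 12 N (contact force between spacer and fixed_slat above 12 N).
It fails at once if a loose slat is pressed with more than 40 N (contact force between spacer and slat1 above 40 N or contact force between spacer and slat2 above 40 N or contact force between spacer and slat3 above 40 N).
It fails at once if a bystander is moved by more than 30 mm (distance of any of screwdriver, offcut, peg_a, peg_b, canister_a, canister_b, detergent from where it was at the start of the episode above 0.03 m).
It also fails if it takes over 72 s, if anything falls off the work surface, if the arm or the gripper's body presses on something with over 40 N, if the wrist force passes 120 N, or if a joint passes its speed limit or range.

## Working session

There is one attempt and no reset: what is moved stays moved. The work goes in short steps, Python scripts to look and compute and a shell command to move; the robot and the scene stay as the last step left them, time stands still between calls to the robot, and variables do not carry over. Pictures are saved under pics/ and viewed, at most 10 in all, crops included, and the job is handed in when it is done.

```bash
mkdir -p pics; ls
cat > h.py <<'E'
import numpy as np, cv2
from cell import env
def cam(n):
    c=env.read_camera(n); c['R']=cv2.Rodrigues(np.array(c['rvec'],float))[0]; c['t']=np.array(c['tvec'],float).ravel(); return c
def ray(c,uv,z):
    "pixels -> world points on plane z"
    uv=np.atleast_2d(uv).astype(float); d=(np.c_[uv,np.ones(len(uv))]@np.linalg.inv(c['K']).T)@c['R']; o=-c['R'].T@c['t']
    return o+d*((z-o[2])/d[:,2])[:,None]
def cloud(c):
    z=c['z_map']; v,u=np.mgrid[:480,:640]; p=np.dstack([u,v,np.ones_like(u)])@np.linalg.inv(c['K']).T*z[...,None]
    return (p-c['t'])@c['R']
def proj(c,P):
    return cv2.projectPoints(np.atleast_2d(P).astype(float),c['rvec'],c['tvec'],c['K'],None)[0][:,0]
def save(n,im,s=1):
    cv2.imwrite('pics/'+n,cv2.resize(im[...,::-1],None,fx=s,fy=s))
E
python3 - <<'E'
from h import *
a=cam('top');b=cam('side');np.savez('v.npz',top=a['frame'],side=b['frame'])
save('top.png',a['frame']);save('side.png',b['frame']);o=env.get_obs()
print(env.grip_point_offset,o['tool_pos'],o['tool_rot'],o['grip_width'],o['time_s'])
E
```

```text
pics
0.0187 [0.25402371 0.59777687 0.22156236] [-1.79902159e+02  5.68748704e-03  1.56982911e+02] 0.08745605313994173 0.1
```

View pics/top.png

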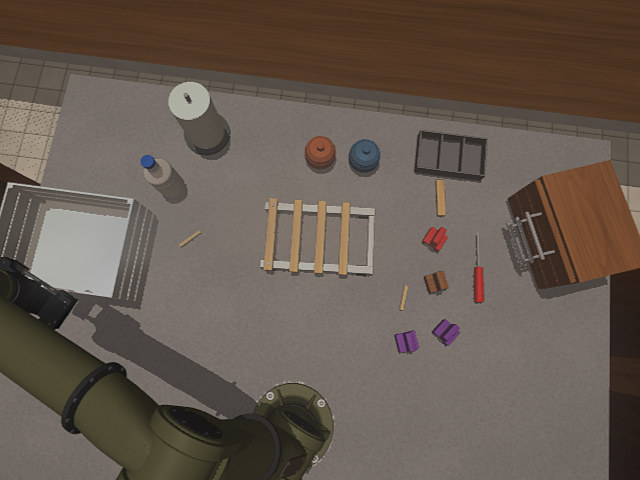

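View pics/side.png

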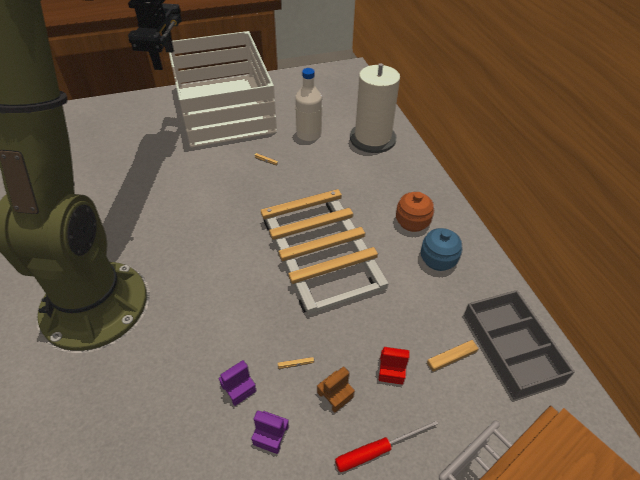

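The top view shows the rack at px (262-375, 200-275). The crossbar is at the right, so rack +y points left and the leftmost slat (270,235) is the screwed one.

Block-like things in the top view:
- **Brown:** (436,282). It is wood-coloured, so it fits the description.
- **Red:** (435,239), a look-alike.
- **Purple:** (406,342) and (446,332), look-alikes.

I'll confirm the brown one in an enlarged crop and measure it.

Run:
```python
from h import *
a=cam('top');b=cam('side')
A=a['frame'][255:315,395:475];B=b['frame'][350:425,290:390]
save('crop.png',np.hstack([cv2.resize(A,(400,300)),cv2.resize(B,(400,300))]))
for n,c in(('top',a),('side',b)):
    P=cloud(c);h=cv2.cvtColor(c['frame'],cv2.COLOR_RGB2HSV)
    roi=np.zeros((480,640),bool)
    if n=='top': roi[260:305,420:455]=1
    else: roi[360:415,310:360]=1
    m=roi&(h[...,1]>100)&(h[...,0]<25)
    Q=P[m];print(n,m.sum(),np.percentile(Q[:,2],[2,50,90,98]))
    for lo,hi in((.068,.085),(.025,.04)):
        q=Q[(Q[:,2]>lo)&(Q[:,2]<hi)]
        if len(q)>5: print(lo,len(q),q.mean(0).round(4),cv2.minAreaRect((q[:,:2]*1000).astype(np.float32)))
    # slats: wood tops
    m=(h[...,1]>90)&(h[...,0]<25)&(P[...,2]>.040)&(P[...,2]<.052)
    k,l,s,_=cv2.connectedComponentsWithStats(m.astype(np.uint8))
    for i in range(1,k):
        if s[i,4]>150:
            cts=cv2.findContours((l==i).astype(np.uint8),0,2)[0][0][:,0]
            r=cv2.minAreaRect(ray(c,cts,.046)[:,:2].astype(np.float32)*1000)
            q=P[l==i];print(' slat',s[i,:5],r,q[:,2].mean().round(4))
    print('campos',(-c['R'].T@c['t']).round(3))
```

```text
top 286 [0.02412061 0.03543259 0.07842446 0.08125213]
0.068 126 [ 0.4352 -0.3496  0.0763] ((435.5564880371094, -350.3378601074219), (48.57960510253906, 18.957935333251953), 23.053516387939453)
0.025 146 [ 0.4315 -0.3391  0.0312] ((435.9100036621094, -349.806884765625), (48.62725830078125, 54.282047271728516), 22.92249298095703)
 slat [264 198  13  73 520] ((506.63726806640625, 131.91151428222656), (208.63497924804688, 22.44976806640625), 4.337964057922363) 0.045
 slat [290 200  12  72 558] ((511.5398864746094, 60.51823425292969), (206.4110870361328, 22.710241317749023), 4.279484272003174) 0.0452
 slat [314 201  12  73 552] ((516.8508911132812, -8.56120491027832), (208.29830932617188, 22.68985939025879), 4.258209705352783) 0.045
 slat [339 202  11  73 558] ((522.5574340820312, -76.41179656982422), (208.5084991455078, 22.862035751342773), 4.396325588226318) 0.0452
campos [ 0.263 -0.026  1.323]
side 996 [0.00422901 0.03327304 0.07641933 0.07798081]
0.068 281 [ 0.437  -0.3518  0.0754] ((437.3448486328125, -350.86749267578125), (49.06476974487305, 18.991771697998047), 20.381275177001953)

[... 429 characters left out ...]
 91  17 433] ((25.147857666015625, 1184.0042724609375), (313.3297424316406, 46.50176239013672), 0.04119925573468208) 0.0462
 slat [261 189  81  28 607] ((509.1709289550781, 127.3521957397461), (208.37973022460938, 30.008440017700195), 4.361787796020508) 0.0443
 slat [270 208  83  29 684] ((514.728271484375, 56.90592956542969), (208.3078155517578, 28.047401428222656), 4.349775314331055) 0.0445
 slat [279 227  86  32 762] ((519.7542114257812, -12.073654174804688), (208.40545654296875, 28.04048728942871), 4.474135875701904) 0.0445
 slat [289 247  89  35 850] ((524.9968872070312, -79.82923126220703), (208.53138732910156, 27.60417366027832), 4.498095989227295) 0.0445
campos [ 0.28  -0.722  0.909]
```

View pics/crop.png

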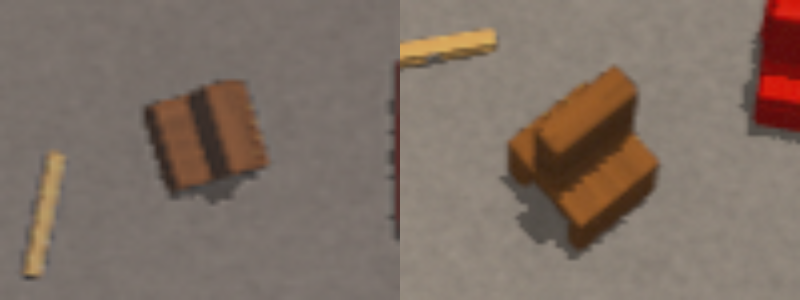

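The crop shows the brown block standing on its two feet, plate with upright grip. Its top-view px are (436,282). It is the only wood-brown one, so it is the spacer. Next I'll work out which foot is thick and plan the approach.

```bash
cat >> h.py <<'E'
from scipy.spatial.transform import Rotation as Ro
def plan(pts,o=None):
    "waypoints (x,y,z,yaw deg): one row each; prints translation (units) & turn z (units), tool pointing down"
    o=o or env.get_obs(); p=np.array(o['tool_pos']);R=Ro.from_euler('xyz',o['tool_rot'],degrees=True)
    for q in pts:
        n=Ro.from_euler('xyz',[180,0,q[3]],degrees=True); t=R.inv().apply(np.array(q[:3])-p)/.08
        print('t',t.round(3).tolist(),'turn',((R.inv()*n).as_rotvec()/np.pi).round(4).tolist()); p=np.array(q[:3]);R=n
def arc(a,b,n):
    "n waypoints, polar about base, from a=(x,y,z,yaw) to b"
    f=lambda a:np.array([np.hypot(a[0],a[1]),np.unwrap([0,np.arctan2(a[1],a[0])])[1],a[2],a[3]])
    A,B=f(a),f(b);out=[]
    for s in np.linspace(0,1,n+1)[1:]:
        c=A+(B-A)*s; out.append((c[0]*np.cos(c[1]),c[0]*np.sin(c[1]),c[2],c[3]))
    return out
E
python3 - <<'E'
from h import *
c=cam('side');a=np.radians(22.3)
e1=np.array([np.cos(a),np.sin(a),0]);e2=np.array([-np.sin(a),np.cos(a),0]);o=np.array([.4365,-.3503,0])
g=cv2.cvtColor(c['frame'],cv2.COLOR_RGB2HSV)
s=np.arange(-32,33,2)/1000
for z in(.008,.014):
    uv=proj(c,o-e1*.025+s[:,None]*e2+[0,0,z]).astype(np.float32)
    for ch in(1,2): print(z,cv2.remap(g[...,ch],uv[None,:,0],uv[None,:,1],1)[0].tolist())
ob=env.get_obs();p=ob['tool_pos']
plan(arc((p[0],p[1],p[2],ob['tool_rot'][2]),(.4365,-.3503,.215,22.3),20))
E
```

```text
0.008 [34, 36, 48, 71, 86, 85, 63, 45, 35, 33, 35, 33, 32, 32, 33, 35, 36, 35, 33, 32, 33, 35, 54, 74, 96, 90, 92, 66, 55, 41, 37, 37, 36]
0.008 [138, 114, 83, 79, 74, 74, 80, 84, 87, 87, 86, 86, 87, 86, 85, 82, 82, 84, 85, 83, 85, 85, 83, 79, 75, 75, 75, 84, 113, 131, 140, 143, 143]
0.014 [38, 63, 135, 149, 155, 124, 75, 42, 34, 34, 33, 38, 33, 34, 34, 31, 34, 38, 33, 32, 40, 92, 150, 154, 163, 180, 143, 108, 61, 41, 36, 38, 38]
0.014 [123, 84, 71, 69, 68, 70, 77, 82, 85, 86, 85, 87, 86, 84, 83, 83, 84, 85, 85, 85, 84, 79, 72, 70, 69, 66, 73, 82, 115, 132, 143, 143, 139]
t [-0.743, -0.091, 0.005] turn [-0.0003, 0.0001, 0.0374]
t [-0.74, -0.072, 0.004] turn [-0.0, -0.0, 0.0374]
t [-0.736, -0.053, 0.004] turn [0.0, -0.0, 0.0374]
t [-0.732, -0.035, 0.004] turn [0.0, -0.0, 0.0374]
t [-0.728, -0.016, 0.004] turn [0.0, -0.0, 0.0374]
t [-0.723, 0.002, 0.004] turn [0.0, -0.0, 0.0374]
t [-0.717, 0.019, 0.004] turn [0.0, -0.0, 0.0374]
t [-0.711, 0.037, 0.004] turn [0.0, -0.0, 0.0374]
t [-0.705, 0.054, 0.004] turn [0.0, -0.0, 0.0374]
t [-0.698, 0.071, 0.004] turn [0.0, -0.0, 0.0374]
t [-0.691, 0.087, 0.004] turn [-0.0, -0.0, 0.0374]
t [-0.684, 0.104, 0.004] turn [0.0, -0.0, 0.0374]
t [-0.676, 0.12, 0.004] turn [0.0, -0.0, 0.0374]
t [-0.668, 0.135, 0.004] turn [0.0, -0.0, 0.0374]
t [-0.659, 0.15, 0.004] turn [-0.0, -0.0, 0.0374]
t [-0.65, 0.165, 0.004] turn [0.0, -0.0, 0.0374]
t [-0.641, 0.18, 0.004] turn [-0.0, -0.0, 0.0374]
t [-0.631, 0.194, 0.004] turn [0.0, -0.0, 0.0374]
t [-0.622, 0.208, 0.004] turn [0.0, -0.0, 0.0374]
t [-0.611, 0.221, 0.004] turn [0.0, -0.0, 0.0374]
```

The foot widths are about 9 mm on the -y side and 12.5 mm on the +y side, so the thick foot faces +y and the block yaw is about 22.3°. I'll swing over now.

```bash
python3 -m creep '{"translation":[[-0.74,-0.09,0],[-0.74,-0.07,0],[-0.74,-0.05,0],[-0.73,-0.03,0],[-0.73,-0.02,0]],"turn":[[0,0,0.037],[0,0,0.037],[0,0,0.037],[0,0,0.037],[0,0,0.037]],"grip":[1,1,1,1,1]}' 30
python3 -m creep '{"translation":[[-0.72,0,0],[-0.72,0.02,0],[-0.71,0.04,0],[-0.71,0.05,0],[-0.7,0.07,0]],"turn":[[0,0,0.037],[0,0,0.037],[0,0,0.037],[0,0,0.037],[0,0,0.037]],"grip":[1,1,1,1,1]}'
python3 -m creep '{"translation":[[-0.69,0.09,0],[-0.68,0.1,0],[-0.68,0.12,0],[-0.67,0.14,0],[-0.66,0.15,0]],"turn":[[0,0,0.037],[0,0,0.037],[0,0,0.037],[0,0,0.037],[0,0,0.037]],"grip":[1,1,1,1,1]}'
python3 -m creep '{"translation":[[-0.65,0.17,0],[-0.64,0.18,0],[-0.63,0.19,0],[-0.62,0.21,0],[-0.61,0.22,0]],"turn":[[0,0,0.037],[0,0,0.037],[0,0,0.037],[0,0,0.037],[0,0,0.037]],"grip":[1,1,1,1,1]}'
python3 - <<'E'
from h import *
ob=env.get_obs();print(ob['tool_pos'],ob['tool_rot'],ob['time_s'])
c=cam('wrist');save('w1.png',c['frame']);np.savez('w1.npz',**c)
plan([(.4365,-.3503,.13,22.3)])
h=cv2.cvtColor(c['frame'],cv2.COLOR_RGB2HSV);P=cloud(c)
m=(h[...,1]>100)&(h[...,0]<25)&(np.hypot(P[...,0]-.4365,P[...,1]+.35)<.05)
for lo,hi,z in((.07,.09,.077),(.025,.045,.032)):
    k=(m&(P[...,2]>lo)&(P[...,2]<hi));q=P[k]
    if len(q)>50: print(len(q),q[:,2].mean(),cv2.minAreaRect((q[:,:2]*1000).astype(np.float32)), [cv2.minAreaRect(ray(c,max(cv2.findContours(k.astype(np.uint8),0,2)[0],key=len)[:,0],z)[:,:2].astype(np.float32)*1000)])
E
```

```text
time_s: 0.88
tool_pos: [0.4788, 0.4074, 0.2224]
tool_rot: [180.0, 0.0, 123.5]
force: [0.1, 1.1, -0.6]
grip_width: 0.087
grasp_force: 0.0
time_s: 1.5
tool_pos: [0.5901, 0.1472, 0.2225]
tool_rot: [180.0, 0.0, 90.2]
force: [0.7, -0.4, -0.6]
grip_width: 0.0873
grasp_force: 0.0
time_s: 2.12
tool_pos: [0.5759, -0.1249, 0.2225]
tool_rot: [180.0, -0.0, 56.9]
force: [0.2, -0.8, 0.2]
grip_width: 0.0864
grasp_force: 0.0
time_s: 2.75
tool_pos: [0.4484, -0.3532, 0.2226]
tool_rot: [180.0, -0.0, 23.6]
force: [0.1, 0.8, 0.3]
grip_width: 0.0874
grasp_force: 0.0
[ 0.4484143  -0.35319794  0.22257311] [ 1.79983407e+02 -1.42506176e-02  2.35601931e+01] 2.75
t [-0.005, -0.145, 1.164] turn [0.0009, 0.0012, 0.0025]
1370 0.07773910253064664 ((437.73797607421875, -349.9429016113281), (48.748104095458984, 17.287097930908203), 23.36883544921875) [((438.3768310546875, -349.8240051269531), (49.81007766723633, 17.223527908325195), 22.740455627441406)]
2039 0.03307122888290074 ((437.1415710449219, -349.8292541503906), (49.530845642089844, 52.61518478393555), 22.009708404541016) [((437.53515625, -349.69073486328125), (50.12821578979492, 52.58731460571289), 22.067237854003906)]
```

```bash
python3 -m creep '{"translation":[[-0.01,-0.14,0.4],[0,0,0.4],[0,0,0.3],[0,0,0]],"turn":[[0,0,0.007],[0,0,0],[0,0,0],[0,0,0]],"grip":[1,1,1,1]}'
python3 - <<'E'
from h import *
ob=env.get_obs();print(ob['tool_pos'],ob['tool_rot'])
plan([(.4375,-.3498,.0385,22.3)])
E
```

```text
time_s: 3.3
tool_pos: [0.4431, -0.3408, 0.1329]
tool_rot: [-179.8, 0.1, 22.5]
force: [0.0, 1.0, 0.6]
grip_width: 0.0869
grasp_force: 0.0
[ 0.44311829 -0.34075715  0.13291655] [-1.79828804e+02  1.41473001e-01  2.25418643e+01]
t [-0.105, 0.081, 1.18] turn [-0.0009, 0.0008, 0.0013]
```

```bash
python3 -m creep '{"translation":[[-0.105,0.08,0.3],[0,0,0.4],[0,0,0.3],[0,0,0.18],[0,0,0]],"turn":[[0,0,0.001],[0,0,0],[0,0,0],[0,0,0],[0,0,0]],"grip":[1,1,1,1,1]}'
python3 -m creep '{"translation":[[0,0,0],[0,0,0],[0,0,0],[0,0,0],[0,0,0]],"turn":[[0,0,0],[0,0,0],[0,0,0],[0,0,0],[0,0,0]],"grip":[0,0,0,0,0]}' 35
python3 - <<'E'
from h import *
ob=env.get_obs();print(ob['tool_pos'],ob['tool_rot'],ob['grip_width'],ob['grasp_force'],ob['force'])
E
```

```text
time_s: 3.92
tool_pos: [0.4389, -0.3509, 0.0401]
tool_rot: [-180.0, 0.0, 22.4]
force: [0.3, -0.8, 0.1]
grip_width: 0.0871
grasp_force: 0.0
time_s: 4.55
tool_pos: [0.439, -0.351, 0.0402]
tool_rot: [180.0, -0.0, 22.3]
force: [0.5, -0.2, -0.5]
grip_width: 0.0452
grasp_force: 0.0
[ 0.43897615 -0.3510244   0.04023559] [ 1.79996850e+02 -1.29057229e-02  2.23455862e+01] 0.04517082054548806 0.0 [ 0.45973082 -0.22123653 -0.4683516 ]
```

```bash
python3 -m creep '{"translation":[[0,0,0],[0,0,0],[0,0,0],[0,0,0]],"turn":[[0,0,0],[0,0,0],[0,0,0],[0,0,0]],"grip":[0,0,0,0]}' 35
python3 -m creep '{"translation":[[0,0,-0.3],[0,0,-0.5],[0,0,-0.5],[0,0,-0.2],[0,0,0]],"turn":[[0,0,0],[0,0,0],[0,0,0],[0,0,0],[0,0,0]],"grip":[0,0,0,0,0]}'
python3 - <<'E'
from h import *
ob=env.get_obs();p=ob['tool_pos'];print(p,ob['tool_rot'],ob['grip_width'],ob['grasp_force'],ob['force'])
c=cam('side');save('s2.png',c['frame'][250:480,200:500],2)
E
```

```text
time_s: 5.05
tool_pos: [0.4388, -0.3508, 0.04]
tool_rot: [-180.0, 0.0, 22.3]
force: [-0.7, -0.0, 0.1]
grip_width: 0.0175
grasp_force: 35.0
time_s: 5.68
tool_pos: [0.4393, -0.3512, 0.1604]
tool_rot: [180.0, -0.1, 22.4]
force: [-0.1, -0.8, -2.0]
grip_width: 0.0175
grasp_force: 35.0
[ 0.43930708 -0.35119714  0.16044861] [ 1.79950922e+02 -7.59047801e-02  2.23514656e+01] 0.017541451116356636 34.988169676362304 [-0.09505256 -0.75056015 -1.98146038]
```

View pics/s2.png

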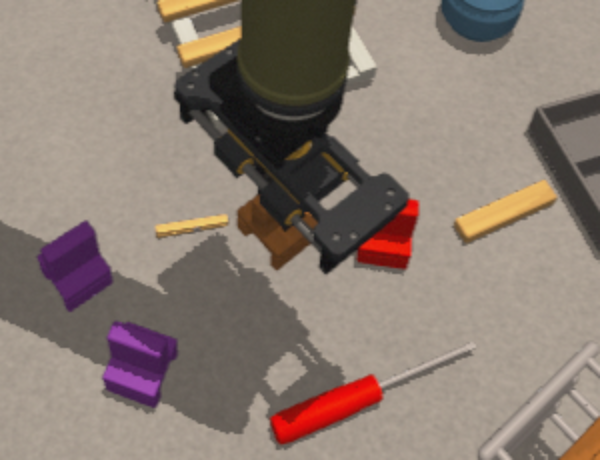

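The block is held at crop px (270,230), clear of the worktop, with the grip at 17.5 mm. TCP is 0.040 when the block stands. Next I carry it over slat1.

Run:
```python
from h import *
ob=env.get_obs();p=ob['tool_pos']
plan(arc((*p,ob['tool_rot'][2]),(.511,.062,.16,4.35),8))
```

```text
t [0.551, -0.428, -0.001] turn [-0.0003, 0.0001, 0.0125]
t [0.481, -0.495, -0.001] turn [-0.0, -0.0, 0.0125]
t [0.403, -0.552, -0.001] turn [0.0, -0.0, 0.0125]
t [0.318, -0.596, -0.001] turn [-0.0, -0.0, 0.0125]
t [0.23, -0.628, -0.001] turn [0.0, -0.0, 0.0125]
t [0.138, -0.647, -0.001] turn [-0.0, -0.0, 0.0125]
t [0.046, -0.652, -0.001] turn [0.0, -0.0, 0.0125]
t [-0.045, -0.645, -0.001] turn [0.0, -0.0, 0.0125]
```

```bash
python3 -m creep '{"translation":[[0.55,-0.43,0],[0.48,-0.49,0],[0.4,-0.55,0],[0.32,-0.6,0],[0.23,-0.63,0]],"turn":[[0,0,0.0125],[0,0,0.0125],[0,0,0.0125],[0,0,0.0125],[0,0,0.0125]],"grip":[0,0,0,0,0]}'
python3 -m creep '{"translation":[[0.14,-0.65,0],[0.05,-0.65,0],[-0.05,-0.64,0],[0,0,0],[0,0,0]],"turn":[[0,0,0.0125],[0,0,0.0125],[0,0,0.0125],[0,0,0],[0,0,0]],"grip":[0,0,0,0,0]}'
cat > look.py <<'E'
from h import *
def slats(n='wrist'):
    c=cam(n);P=cloud(c);h=cv2.cvtColor(c['frame'],cv2.COLOR_RGB2HSV)
    m=(P[...,2]>.040)&(P[...,2]<.052)&(h[...,1]>70)&(h[...,0]<25)&(abs(P[...,1])<.3)&(abs(P[...,0]-.52)<.14)
    k,l,s,_=cv2.connectedComponentsWithStats(m.astype(np.uint8))
    for i in range(1,k):
        if s[i,4]>100:
            cts=cv2.findContours((l==i).astype(np.uint8),0,1)[0][0][:,0]
            r=cv2.minAreaRect(ray(c,cts,.046)[:,:2].astype(np.float32)*1000)
            a=np.radians(4.35);w=ray(c,cts,.046)[:,:2]*1000@np.array([[np.cos(a),-np.sin(a)],[np.sin(a),np.cos(a)]])
            print(n,s[i,:5].tolist(),np.round(r[0],1),np.round(r[1],1),round(r[2],2),P[l==i][:,2].mean().round(4),'rackframe y',np.percentile(w[:,1],[5,95]).round(1),'x',np.percentile(w[:,0],[2,98]).round(0))
    return c
def ts():
    o=env.get_obs();a=np.radians(4.35);p=o['tool_pos']
    print('TCP',p.round(4),o['tool_rot'].round(2),'xy rack-aligned',np.round([1000*(p[0]*np.cos(a)+p[1]*np.sin(a)),1000*(-p[0]*np.sin(a)+p[1]*np.cos(a))],2),'F',o['force'].round(2),'t',o['time_s'],'g',o['grip_width'].round(4),o['grasp_force'].round(1))
E
python3 - <<'E'
from look import *
ts()
for n in('wrist','top','side'): c=slats(n); save(n+'3.png',c['frame'])
E
```

```text
time_s: 6.35
tool_pos: [0.5233, -0.0922, 0.1579]
tool_rot: [-180.0, 0.2, 11.0]
force: [0.0, -0.2, -0.6]
grip_width: 0.018
grasp_force: 35.0
time_s: 6.98
tool_pos: [0.5103, 0.0605, 0.1585]
tool_rot: [179.9, 0.2, 4.4]
force: [0.3, -1.2, -1.8]
grip_width: 0.018
grasp_force: 35.0Traceback (most recent call last):
  File "<stdin>", line 2, in <module>
  File "look.py", line 15, in ts
    print('TCP',p.round(4),o['tool_rot'].round(2),'xy rack-aligned',np.round([1000*(p[0]*np.cos(a)+p[1]*np.sin(a)),1000*(-p[0]*np.sin(a)+p[1]*np.cos(a))],2),'F',o['force'].round(2),'t',o['time_s'],'g',o['grip_width'].round(4),o['grasp_force'].round(1))
                                                                                                                                                                                                         ^^^^^^^^^^^^^^^^^^^^^
AttributeError: 'float' object has no attribute 'round'
```

```bash
sed -i "s/o\['grip_width'\].round(4),o\['grasp_force'\].round(1)/round(float(o['grip_width']),4),round(float(o['grasp_force']),1)/" look.py
python3 - <<'E'
from look import *
ts()
for n in('wrist','top','side'): c=slats(n); save(n+'3.png',c['frame'])
E
```

```text
TCP [0.5103 0.0605 0.1585] [1.7992e+02 1.5000e-01 4.3700e+00] xy rack-aligned [513.41  21.64] F [ 0.27 -1.2  -1.75] t 6.975 g 0.018 35.0
wrist [180, 64, 52, 219, 7771] [539.6 134. ] [145.6  24.9] 4.29 0.0466 rackframe y [ 80.6 105.1] x [475. 621.]
wrist [294, 64, 38, 173, 6140] [562.   64.7] [111.3  23.7] 4.48 0.0468 rackframe y [10.1 33.5] x [510. 621.]
wrist [391, 64, 51, 219, 8017] [550.1  -4.9] [145.7  24.8] 4.35 0.0467 rackframe y [-58.9 -34.4] x [475. 621.]
wrist [484, 64, 67, 237, 8621] [548.2 -72.6] [159.8  26.3] 4.36 0.0465 rackframe y [-127.  -101.2] x [465. 621.]
top [339, 202, 11, 73, 566] [522.9 -76.5] [208.5  22.8] 4.27 0.045 rackframe y [-127.  -104.9] x [412. 619.]
top [314, 235, 11, 39, 301] [467.  -12.6] [108.9  23.2] 4.21 0.045 rackframe y [-58.7 -36.7] x [411. 519.]
side [324, 189, 18, 12, 115] [590.3 134.5] [47.5 27.7] 4.89 0.0444 rackframe y [ 76.3 102.9] x [576. 622.]
side [261, 199, 43, 18, 330] [459.6 123.9] [109.2  30.1] 3.24 0.0443 rackframe y [ 75.5 103. ] x [414. 521.]
side [270, 208, 83, 30, 694] [515.   56.4] [208.8  29.1] 4.35 0.0444 rackframe y [ 4.7 31.4] x [415. 621.]
side [279, 227, 86, 32, 764] [519.9 -11.9] [209.7  28.3] 4.02 0.0446 rackframe y [-64.4 -37.9] x [414. 621.]
side [289, 247, 89, 35, 848] [525.2 -79.9] [209.   27.7] 4.29 0.0447 rackframe y [-131.9 -106. ] x [414. 621.]
```

View pics/wrist3.png

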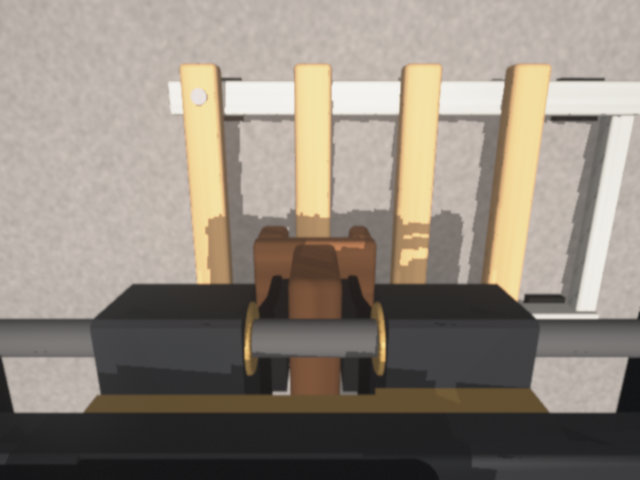

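The wrist view shows the screwed slat with its screw at (199,97), slat1 at (313,150), slat2 at (420,150) and slat3 at (525,150). The held block is at (315,260), with its wider thick foot on the left towards the screwed slat, as needed. I'll shift +2 mm along the rack and lower.

```bash
python3 -m creep '{"translation":[[0.04,-0.026,0.3],[0,0,0.3],[0,0,0.2],[0,0,0],[0,0,0]],"turn":[[0,0,0],[0,0,0],[0,0,0],[0,0,0],[0,0,0]],"grip":[0,0,0,0,0]}'
python3 -c "
from look import *
ts();slats()"
```

```text
time_s: 7.75
tool_pos: [0.515, 0.0632, 0.0969]
tool_rot: [-180.0, -0.1, 4.3]
force: [0.2, 0.4, -1.4]
grip_width: 0.0177
grasp_force: 35.0
TCP [0.515  0.0632 0.0969] [-1.7999e+02 -7.0000e-02  4.3000e+00] xy rack-aligned [518.28  23.99] F [ 0.23  0.39 -1.41] t 7.75 g 0.0177 35.0
wrist [146, 58, 67, 225, 10273] [554.9 134.9] [115.8  25.2] 4.29 0.0466 rackframe y [ 80.2 105. ] x [506. 621.]
wrist [293, 58, 48, 179, 8192] [573.4  65.5] [89.1 23.6] 4.33 0.0468 rackframe y [10.1 33.5] x [532. 621.]
wrist [417, 58, 67, 225, 10712] [565.2  -3.4] [115.8  25.2] 4.37 0.0466 rackframe y [-58.7 -33.9] x [505. 621.]
wrist [531, 58, 94, 260, 13139] [559.6 -71.3] [137.2  27.3] 4.37 0.0464 rackframe y [-127.1 -100.3] x [484. 621.]
wrist [531, 357, 40, 55, 1590] [447.  -83.2] [37.4 20.6] 4.38 0.0472 rackframe y [-127.  -106.7] x [421. 458.]
```

```bash
python3 -m creep '{"translation":[[0,0,0.12],[0,0,0.12],[0,0,0.1],[0,0,0]],"turn":[[0,0,0],[0,0,0],[0,0,0],[0,0,0]],"grip":[0,0,0,0]}'
python3 -m creep '{"translation":[[0,-0.03,0],[0,-0.03,0],[0,-0.03,0],[0,0,0]],"turn":[[0,0,0],[0,0,0],[0,0,0],[0,0,0]],"grip":[0,0,0,0]}'
python3 -c "
from look import *
ts()"
```

```text
time_s: 8.3
tool_pos: [0.5135, 0.0633, 0.068]
tool_rot: [180.0, 0.1, 4.3]
force: [0.6, 0.0, -1.9]
grip_width: 0.018
grasp_force: 35.0
time_s: 8.8
tool_pos: [0.5142, 0.0685, 0.0691]
tool_rot: [179.8, -0.0, 4.3]
force: [0.7, -5.0, -2.3]
grip_width: 0.018
grasp_force: 35.0
TCP [0.5142 0.0685 0.0691] [ 1.7984e+02 -3.0000e-02  4.2900e+00] xy rack-aligned [517.88  29.32] F [ 0.69 -5.04 -2.34] t 8.8 g 0.018 35.0
```

```bash
python3 -m creep '{"translation":[[0,-0.04,0],[0,-0.04,0],[0,-0.04,0],[0,-0.04,0],[0,-0.04,0]],"turn":[[0,0,0],[0,0,0],[0,0,0],[0,0,0],[0,0,0]],"grip":[0,0,0,0,0]}'
python3 -m creep '{"translation":[[0,0,0]],"turn":[[0,0,0]],"grip":[0]}'
python3 -c "
from look import *
ts();slats();ts()"
```

```text
time_s: 9.43
tool_pos: [0.513, 0.0839, 0.0691]
tool_rot: [179.8, -0.0, 4.3]
force: [1.2, -6.4, -1.3]
grip_width: 0.0177
grasp_force: 35.0
time_s: 9.55
tool_pos: [0.513, 0.0845, 0.0691]
tool_rot: [179.8, -0.0, 4.3]
force: [0.4, -4.5, -0.5]
grip_width: 0.0182
grasp_force: 35.0
TCP [0.513  0.0845 0.0691] [ 1.7984e+02 -3.0000e-02  4.3000e+00] xy rack-aligned [517.9   45.38] F [ 0.42 -4.49 -0.53] t 9.55 g 0.0182 35.0
wrist [170, 47, 70, 236, 12256] [560.2 135.6] [104.9  24.7] 4.25 0.0467 rackframe y [ 80.7 105.1] x [516. 621.]
wrist [299, 47, 72, 190, 10122] [576.   78.6] [81.8 32.9] 4.27 0.0468 rackframe y [23.7 51.1] x [539. 621.]
wrist [474, 47, 87, 259, 13650] [564.4  -2.9] [117.3  26.1] 4.29 0.0465 rackframe y [-58.6 -33. ] x [507. 621.]
wrist [603, 142, 37, 176, 3297] [546.4 -66. ] [85.4 17.5] 5.11 0.0449 rackframe y [-115.2  -99. ] x [497. 581.]
wrist [259, 228, 29, 9, 201] [535.  104.7] [ 3.9 13.2] 4.23 0.0467 rackframe y [57.7 69.9] x [539. 543.]
wrist [583, 357, 45, 55, 1774] [465.2 -72.4] [32.7 17.7] 4.29 0.0459 rackframe y [-116.2  -99.1] x [442. 475.]
TCP [0.5129 0.0845 0.0691] [ 1.7984e+02 -3.0000e-02  4.2900e+00] xy rack-aligned [517.85  45.32] F [ 0.77 -5.21 -1.82] t 9.6 g 0.018 35.0
```

```bash
python3 -m creep '{"translation":[[0,-0.02,0],[0,-0.02,0],[0,-0.02,0],[0,-0.01,0]],"turn":[[0,0,0],[0,0,0],[0,0,0],[0,0,0]],"grip":[0,0,0,0]}'
python3 -m creep '{"translation":[[0,-0.005,0]],"turn":[[0,0,0]],"grip":[0]}'
python3 -m creep '{"translation":[[0,-0.005,0]],"turn":[[0,0,0]],"grip":[0]}'
python3 -c "
from look import *
ts()"
```

```text
time_s: 10.1
tool_pos: [0.5125, 0.0896, 0.0691]
tool_rot: [179.8, -0.0, 4.3]
force: [-0.3, -5.8, -2.0]
grip_width: 0.0182
grasp_force: 35.0
time_s: 10.22
tool_pos: [0.5125, 0.0899, 0.0691]
tool_rot: [179.8, -0.0, 4.3]
force: [0.6, -6.1, -0.7]
grip_width: 0.0176
grasp_force: 35.0
time_s: 10.35
tool_pos: [0.5125, 0.0903, 0.0691]
tool_rot: [179.8, -0.0, 4.3]
force: [0.7, -5.6, -1.4]
grip_width: 0.0176
grasp_force: 35.0
TCP [0.5125 0.0903 0.0691] [ 1.7981e+02 -3.0000e-02  4.2700e+00] xy rack-aligned [517.88  51.16] F [ 0.73 -5.63 -1.44] t 10.35 g 0.0176 35.0
```

```bash
python3 -m creep '{"translation":[[0,-0.007,0],[0,0,0]],"turn":[[0,0,0],[0,0,0]],"grip":[0,0]}'|egrep 'pos|force:'
python3 -m creep '{"translation":[[0,-0.007,0],[0,0,0]],"turn":[[0,0,0],[0,0,0]],"grip":[0,0]}'|egrep 'pos|force:'
python3 -m creep '{"translation":[[0,-0.005,0],[0,0,0]],"turn":[[0,0,0],[0,0,0]],"grip":[0,0]}'|egrep 'pos|force:'
python3 -m creep '{"translation":[[0,-0.005,0],[0,0,0]],"turn":[[0,0,0],[0,0,0]],"grip":[0,0]}'|egrep 'pos|force:'
python3 -c "
from look import *
ts()"
```

```text
tool_pos: [0.5125, 0.091, 0.0691]
force: [0.2, -6.6, -1.5]
grasp_force: 35.0
tool_pos: [0.5124, 0.0915, 0.0691]
force: [0.7, -5.9, -1.0]
grasp_force: 35.0
tool_pos: [0.5124, 0.0919, 0.0691]
force: [0.7, -5.6, -0.9]
grasp_force: 35.0
tool_pos: [0.5124, 0.0923, 0.0691]
force: [0.6, -5.8, -1.5]
grasp_force: 35.0
TCP [0.5124 0.0923 0.0691] [ 1.7981e+02 -3.0000e-02  4.2700e+00] xy rack-aligned [517.9   53.15] F [ 0.64 -5.8  -1.48] t 11.35 g 0.0179 35.0
```

```bash
python3 -m creep '{"translation":[[0,-0.005,0],[0,0,0]],"turn":[[0,0,0],[0,0,0]],"grip":[0,0]}'|egrep 'pos|force:'
python3 -m creep '{"translation":[[0,-0.005,0],[0,0,0]],"turn":[[0,0,0],[0,0,0]],"grip":[0,0]}'|egrep 'pos|force:'
python3 -m creep '{"translation":[[0,-0.005,0],[0,0,0]],"turn":[[0,0,0],[0,0,0]],"grip":[0,0]}'|egrep 'pos|force:'
python3 -c "
from look import *
ts()"
```

```text
tool_pos: [0.5123, 0.0927, 0.0691]
force: [0.2, -5.9, -1.4]
grasp_force: 35.0
tool_pos: [0.5123, 0.0931, 0.0691]
force: [1.2, -6.3, -0.3]
grasp_force: 35.0
tool_pos: [0.5123, 0.0935, 0.0691]
force: [0.3, -5.7, -1.2]
grasp_force: 35.0
TCP [0.5123 0.0935 0.0691] [ 1.7981e+02 -3.0000e-02  4.2700e+00] xy rack-aligned [517.9   54.33] F [ 0.29 -5.73 -1.2 ] t 12.1 g 0.0177 35.0
```

```bash
python3 -m creep '{"translation":[[0,-0.005,0],[0,0,0]],"turn":[[0,0,0],[0,0,0]],"grip":[0,0]}'|egrep 'pos|force:'
python3 -m creep '{"translation":[[0,-0.005,0],[0,0,0]],"turn":[[0,0,0],[0,0,0]],"grip":[0,0]}'|egrep 'pos|force:'
python3 -c "
from look import *
ts();slats()"
```

```text
tool_pos: [0.5122, 0.0939, 0.0691]
force: [0.5, -6.2, -1.3]
grasp_force: 35.0
tool_pos: [0.5122, 0.0943, 0.0691]
force: [1.2, -5.4, -2.0]
grasp_force: 35.0
TCP [0.5122 0.0943 0.0691] [ 1.7981e+02 -3.0000e-02  4.2700e+00] xy rack-aligned [517.89  55.15] F [ 1.23 -5.38 -2.02] t 12.6 g 0.0177 35.0
wrist [193, 47, 95, 236, 12145] [560.7 129. ] [104.9  38.3] 4.27 0.0467 rackframe y [ 73.7 105.1] x [516. 621.]
wrist [299, 47, 72, 190, 10142] [575.3  88.3] [81.8 32.9] 4.25 0.0468 rackframe y [33.5 60.8] x [539. 621.]
wrist [493, 47, 91, 271, 14479] [561.   -2.9] [123.9  26.6] 4.39 0.0465 rackframe y [-58.7 -32.6] x [499. 621.]
wrist [622, 239, 18, 79, 740] [523.4 -61.7] [41.  8.] 9.95 0.0432 rackframe y [-106.3  -98.7] x [497. 537.]
wrist [601, 357, 27, 55, 784] [464.6 -67.2] [32.7  8.6] 4.27 0.0442 rackframe y [-106.5  -98.7] x [442. 475.]
```

```bash
cat >> look.py <<'E'
def edges(n='wrist',x0=.555,x1=.610,hmin=.0435):
    "slat top edges along rack-aligned y (mm), at x0..x1, clear of block, by ray onto z=.046"
    c=cam(n);P=cloud(c);h=cv2.cvtColor(c['frame'],cv2.COLOR_RGB2HSV);a=np.radians(4.35)
    v,u=np.mgrid[:480,:640];W=ray(c,np.c_[u.ravel(),v.ravel()],.046).reshape(480,640,3)
    X=W[...,0]*np.cos(a)+W[...,1]*np.sin(a);Y=-W[...,0]*np.sin(a)+W[...,1]*np.cos(a)
    m=(P[...,2]>hmin)&(P[...,2]<.052)&(h[...,1]>70)&(h[...,0]<25)&(X>x0)&(X<x1)&(abs(Y)<.25)
    k,l,s,_=cv2.connectedComponentsWithStats(m.astype(np.uint8));out=[]
    for i in range(1,k):
        if s[i,4]>80:
            k2=l==i; rows=np.unique(np.where(k2)[0]) if n!='top' else None
            bins=np.digitize(X[k2],np.arange(x0,x1,.004)); y=Y[k2]*1000
            lo=np.median([y[bins==b].min() for b in np.unique(bins)]);hi=np.median([y[bins==b].max() for b in np.unique(bins)])
            out.append((round(lo,1),round(hi,1)))
    out=sorted(out)[::-1];print(n,out,'gaps',[round(p[0]-q[1],1) for p,q in zip(out,out[1:])],'centres',[round((p[0]+p[1])/2,1) for p in out]);return c
E
python3 -c "
from look import *
ts();edges();c=edges('top',.42,.49);edges('top',.55,.61);edges('side',.43,.485);ts();
c=cam('wrist');save('w4.png',c['frame'][:300])"
```

```text
TCP [0.5122 0.0942 0.0691] [ 1.7981e+02 -3.0000e-02  4.2700e+00] xy rack-aligned [517.91  55.11] F [ 1.03 -6.04 -1.07] t 12.65 g 0.0176 35.0
wrist [(np.float64(81.5), np.float64(105.1)), (np.float64(37.5), np.float64(60.6)), (np.float64(-58.7), np.float64(-34.1))] gaps [np.float64(20.9), np.float64(71.6)] centres [np.float64(93.3), np.float64(49.0), np.float64(-46.4)]
top [(np.float64(-57.7), np.float64(-38.4)), (np.float64(-125.3), np.float64(-106.5))] gaps [np.float64(48.8)] centres [np.float64(-48.0), np.float64(-115.9)]
top [(np.float64(-57.9), np.float64(-41.1)), (np.float64(-126.1), np.float64(-106.9))] gaps [np.float64(49.0)] centres [np.float64(-49.5), np.float64(-116.5)]
side [(np.float64(81.3), np.float64(101.2)), (np.float64(36.4), np.float64(56.7)), (np.float64(-59.2), np.float64(-38.5)), (np.float64(-127.4), np.float64(-106.7))] gaps [np.float64(24.6), np.float64(74.9), np.float64(47.5)] centres [np.float64(91.2), np.float64(46.6), np.float64(-48.8), np.float64(-117.0)]
TCP [0.5122 0.0943 0.0691] [ 1.7981e+02 -3.0000e-02  4.2800e+00] xy rack-aligned [517.9   55.14] F [ 0.76 -5.52 -1.95] t 12.85 g 0.0183 35.0
```

View pics/w4.png

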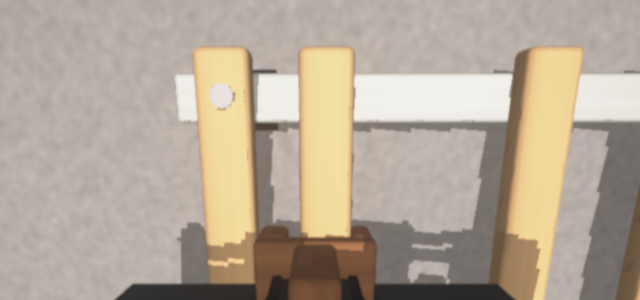

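The wrist view shows slat1 (right edge px 352) close to the screwed slat, with the block's thick foot edge (px 256) practically at the screwed slat's edge (px 257). The centres are about 44.3 mm apart, so the last few tenths remain.

```bash
python3 -m creep '{"translation":[[0,-0.005,0],[0,0,0]],"turn":[[0,0,0],[0,0,0]],"grip":[0,0]}'|egrep 'pos|force:'
python3 -m creep '{"translation":[[0,-0.005,0],[0,0,0]],"turn":[[0,0,0],[0,0,0]],"grip":[0,0]}'|egrep 'pos|force:'
python3 -c "
from look import *
ts()"
```

```text
tool_pos: [0.5122, 0.0946, 0.0691]
force: [0.8, -7.2, -1.3]
grasp_force: 35.0
tool_pos: [0.5122, 0.095, 0.0691]
force: [1.3, -5.6, -1.5]
grasp_force: 35.0
TCP [0.5122 0.095  0.0691] [ 1.7981e+02 -2.0000e-02  4.2700e+00] xy rack-aligned [517.88  55.87] F [ 1.35 -5.65 -1.46] t 13.4 g 0.0181 35.0
```

```bash
python3 -m creep '{"translation":[[0,-0.005,0],[0,0,0]],"turn":[[0,0,0],[0,0,0]],"grip":[0,0]}'|egrep 'pos|force:'
python3 -m creep '{"translation":[[0,-0.005,0],[0,0,0]],"turn":[[0,0,0],[0,0,0]],"grip":[0,0]}'|egrep 'pos|force:'
python3 -c "
from look import *
ts();env.read_camera('top');ts()"
```

```text
tool_pos: [0.5121, 0.095, 0.0691]
force: [1.2, -6.7, -0.5]
grasp_force: 35.0
tool_pos: [0.5122, 0.095, 0.0691]
force: [1.0, -8.1, -1.1]
grasp_force: 35.0
TCP [0.5122 0.095  0.0691] [ 1.7976e+02 -2.0000e-02  4.2500e+00] xy rack-aligned [517.89  55.93] F [ 1.04 -8.05 -1.09] t 13.9 g 0.018 35.0
TCP [0.5121 0.095  0.0691] [ 1.7976e+02 -2.0000e-02  4.2500e+00] xy rack-aligned [517.86  55.91] F [ 1.13 -7.43 -1.01] t 13.95 g 0.0177 35.0
```

```bash
python3 -m creep '{"translation":[[0,-0.005,0],[0,0,0]],"turn":[[0,0,0],[0,0,0]],"grip":[0,0]}'|egrep 'pos|force:'
python3 -m creep '{"translation":[[0,-0.006,0],[0,0,0],[0,0,0]],"turn":[[0,0,0],[0,0,0],[0,0,0]],"grip":[0,0,0]}'|egrep 'pos|force:'
python3 -c "
from look import *
ts();edges();ts()"
```

```text
tool_pos: [0.5122, 0.095, 0.0691]
force: [1.4, -8.7, -0.4]
grasp_force: 35.0
tool_pos: [0.5121, 0.0951, 0.0691]
force: [2.0, -9.1, -1.4]
grasp_force: 35.0
TCP [0.5121 0.0951 0.0691] [ 1.797e+02 -2.000e-02  4.230e+00] xy rack-aligned [517.87  55.97] F [ 1.99 -9.09 -1.36] t 14.575 g 0.0179 35.0
wrist [(np.float64(81.5), np.float64(105.1)), (np.float64(38.3), np.float64(61.4)), (np.float64(-58.7), np.float64(-34.0))] gaps [np.float64(20.1), np.float64(72.3)] centres [np.float64(93.3), np.float64(49.8), np.float64(-46.4)]
TCP [0.5121 0.0951 0.0691] [ 1.797e+02 -2.000e-02  4.230e+00] xy rack-aligned [517.88  55.96] F [ 0.14 -8.73 -0.91] t 14.625 g 0.0178 35.0
```

The block bears on both: about 9 N total, of which about 6 N is slat drag, so about 3 N on the screwed slat. I'll back off about 3 mm into mid-play before lifting.

```bash
python3 -m creep '{"translation":[[0,0.05,0],[0,0.035,0],[0,0,0]],"turn":[[0,0,0],[0,0,0],[0,0,0]],"grip":[0,0,0]}'|egrep 'pos|force:'
python3 -c "
from look import *
ts();edges()"
```

```text
tool_pos: [0.5121, 0.0932, 0.0691]
force: [-0.6, 0.0, -1.3]
grasp_force: 35.0
TCP [0.5121 0.0932 0.0691] [-1.7995e+02 -2.0000e-02  4.3600e+00] xy rack-aligned [517.68  54.12] F [-0.57  0.03 -1.27] t 15.0 g 0.0175 35.0
wrist [(np.float64(81.4), np.float64(105.1)), (np.float64(38.2), np.float64(61.3)), (np.float64(-58.7), np.float64(-34.1))] gaps [np.float64(20.1), np.float64(72.3)] centres [np.float64(93.2), np.float64(49.8), np.float64(-46.4)]
```

```bash
python3 -m creep '{"translation":[[0,0.014,0],[0,0,-0.1],[0,0,-0.2],[0,0,-0.15],[0,0,0]],"turn":[[0,0,0],[0,0,0],[0,0,0],[0,0,0],[0,0,0]],"grip":[0,0,0,0,0]}'|egrep 'pos|force:'
python3 -m creep '{"translation":[[0,0.4,0],[0,0.4,0],[0,0.4,0],[0,0,0],[0,0,0]],"turn":[[0,0,0],[0,0,0],[0,0,0],[0,0,0],[0,0,0]],"grip":[0,0,0,0,0]}'|egrep 'pos|force:'
python3 -c "
from look import *
ts();edges();c=edges('top',.42,.485);edges('side',.43,.485)
save('w5.png',cam('wrist')['frame'][:300])"
```

```text
tool_pos: [0.5134, 0.0919, 0.1067]
force: [0.5, 0.4, -1.8]
grasp_force: 35.0
tool_pos: [0.5192, -0.0035, 0.1048]
force: [-0.7, 0.2, -1.7]
grasp_force: 35.0
TCP [ 0.5192 -0.0035  0.1048] [-1.7996e+02  2.0000e-02  4.3600e+00] xy rack-aligned [517.46 -42.85] F [-0.7   0.19 -1.71] t 16.3 g 0.0175 35.0
wrist [(np.float64(80.2), np.float64(104.9)), (np.float64(36.8), np.float64(60.9)), (np.float64(-59.2), np.float64(-36.1)), (np.float64(-127.2), np.float64(-103.3))] gaps [np.float64(19.3), np.float64(72.9), np.float64(44.1)] centres [np.float64(92.6), np.float64(48.8), np.float64(-47.7), np.float64(-115.2)]
top [(np.float64(83.3), np.float64(100.1)), (np.float64(-125.3), np.float64(-106.3))] gaps [np.float64(189.6)] centres [np.float64(91.7), np.float64(-115.8)]
side [(np.float64(80.5), np.float64(101.5)), (np.float64(39.2), np.float64(58.1)), (np.float64(-60.5), np.float64(-38.7)), (np.float64(-128.3), np.float64(-107.2))] gaps [np.float64(22.4), np.float64(77.9), np.float64(46.7)] centres [np.float64(91.0), np.float64(48.7), np.float64(-49.6), np.float64(-117.8)]
```

View pics/w5.png

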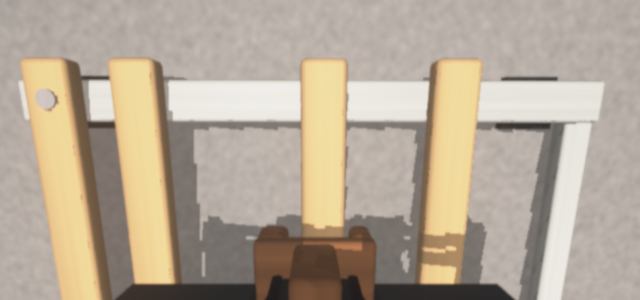

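The slot sits about 2 mm too far towards +y of slat2 (slat2 px 301-347, slot px 288-347). I'll correct that and lower.

```bash
python3 -m creep '{"translation":[[0,0.028,0],[0,0,0.15],[0,0,0.05],[0,0,0]],"turn":[[0,0,0],[0,0,0],[0,0,0],[0,0,0]],"grip":[0,0,0,0]}'|egrep 'pos|force:'
python3 -m creep '{"translation":[[0,0,0.12],[0,0,0.12],[0,0,0],[0,0,0]],"turn":[[0,0,0],[0,0,0],[0,0,0],[0,0,0]],"grip":[0,0,0,0]}'|egrep 'pos|force:'
python3 -c "
from look import *
ts();edges()"
```

```text
tool_pos: [0.519, -0.0065, 0.0882]
force: [-0.7, 1.1, -2.0]
grasp_force: 35.0
tool_pos: [0.5196, -0.0065, 0.0697]
force: [-0.6, 0.4, -1.3]
grasp_force: 35.0
TCP [ 0.5196 -0.0065  0.0697] [179.99  -0.     4.33] xy rack-aligned [517.65 -45.94] F [-0.55  0.4  -1.34] t 17.5 g 0.0179 35.0
wrist [(np.float64(79.8), np.float64(92.8)), (np.float64(36.4), np.float64(60.9)), (np.float64(-59.2), np.float64(-36.1)), (np.float64(-127.1), np.float64(-103.1))] gaps [np.float64(18.9), np.float64(72.5), np.float64(43.9)] centres [np.float64(86.3), np.float64(48.6), np.float64(-47.7), np.float64(-115.1)]
```

```bash
python3 -m creep '{"translation":[[0,-0.04,0],[0,-0.06,0],[0,-0.06,0],[0,-0.06,0],[0,-0.06,0]],"turn":[[0,0,0],[0,0,0],[0,0,0],[0,0,0],[0,0,0]],"grip":[0,0,0,0,0]}'|egrep 'pos|force:'
python3 -m creep '{"translation":[[0,-0.06,0],[0,-0.06,0],[0,-0.06,0],[0,-0.06,0],[0,-0.06,0]],"turn":[[0,0,0],[0,0,0],[0,0,0],[0,0,0],[0,0,0]],"grip":[0,0,0,0,0]}'|egrep 'pos|force:'
python3 -m creep '{"translation":[[0,-0.04,0],[0,0,0],[0,0,0]],"turn":[[0,0,0],[0,0,0],[0,0,0]],"grip":[0,0,0]}'|egrep 'pos|force:'
python3 -c "
from look import *
ts();edges()"
```

```text
tool_pos: [0.5183, 0.0133, 0.07]
force: [0.3, -5.6, -0.7]
grasp_force: 35.0
tool_pos: [0.5165, 0.0372, 0.07]
force: [0.9, -5.7, -1.2]
grasp_force: 35.0
tool_pos: [0.5162, 0.041, 0.07]
force: [0.5, -4.7, -0.1]
grasp_force: 35.0
TCP [0.5162 0.041  0.07  ] [ 1.7985e+02 -4.0000e-02  4.3000e+00] xy rack-aligned [517.85   1.77] F [ 0.47 -4.7  -0.13] t 19.175 g 0.0174 35.0
wrist [(np.float64(80.5), np.float64(104.9)), (np.float64(37.3), np.float64(61.1)), (np.float64(-15.9), np.float64(7.3)), (np.float64(-127.1), np.float64(-102.2))] gaps [np.float64(19.4), np.float64(30.0), np.float64(86.3)] centres [np.float64(92.7), np.float64(49.2), np.float64(-4.3), np.float64(-114.6)]
```

```bash
python3 -m creep '{"translation":[[0,-0.03,0],[0,-0.03,0],[0,-0.02,0],[0,-0.02,0],[0,0,0]],"turn":[[0,0,0],[0,0,0],[0,0,0],[0,0,0],[0,0,0]],"grip":[0,0,0,0,0]}'|egrep 'pos|force:'
python3 -m creep '{"translation":[[0,-0.005,0],[0,0,0]],"turn":[[0,0,0],[0,0,0]],"grip":[0,0]}'|egrep 'pos|force:'
python3 -m creep '{"translation":[[0,-0.005,0],[0,0,0]],"turn":[[0,0,0],[0,0,0]],"grip":[0,0]}'|egrep 'pos|force:'
python3 -m creep '{"translation":[[0,-0.005,0],[0,0,0]],"turn":[[0,0,0],[0,0,0]],"grip":[0,0]}'|egrep 'pos|force:'
python3 -c "
from look import *
ts()"
```

```text
tool_pos: [0.5156, 0.0488, 0.07]
force: [1.3, -4.9, -1.1]
grasp_force: 35.0
tool_pos: [0.5156, 0.049, 0.07]
force: [1.7, -5.3, -0.8]
grasp_force: 35.0
tool_pos: [0.5156, 0.0494, 0.07]
force: [0.1, -6.1, -0.6]
grasp_force: 35.0
tool_pos: [0.5156, 0.0498, 0.07]
force: [0.9, -6.1, -0.1]
grasp_force: 35.0
TCP [0.5156 0.0498 0.07  ] [ 1.7982e+02 -4.0000e-02  4.2900e+00] xy rack-aligned [517.86  10.56] F [ 0.95 -6.12 -0.07] t 20.6 g 0.0177 35.0
```

```bash
python3 -m creep '{"translation":[[0,-0.005,0],[0,0,0]],"turn":[[0,0,0],[0,0,0]],"grip":[0,0]}'|egrep 'pos|force:'
python3 -m creep '{"translation":[[0,-0.005,0],[0,0,0]],"turn":[[0,0,0],[0,0,0]],"grip":[0,0]}'|egrep 'pos|force:'
python3 -m creep '{"translation":[[0,-0.005,0],[0,0,0]],"turn":[[0,0,0],[0,0,0]],"grip":[0,0]}'|egrep 'pos|force:'
python3 -m creep '{"translation":[[0,-0.005,0],[0,0,0]],"turn":[[0,0,0],[0,0,0]],"grip":[0,0]}'|egrep 'pos|force:'
python3 -c "
from look import *
ts()"
```

```text
tool_pos: [0.5155, 0.0502, 0.07]
force: [1.2, -5.4, -0.3]
grasp_force: 35.0
tool_pos: [0.5155, 0.0506, 0.07]
force: [1.2, -6.3, -0.5]
grasp_force: 35.0
tool_pos: [0.5155, 0.051, 0.07]
force: [1.1, -6.8, 0.5]
grasp_force: 35.0
tool_pos: [0.5154, 0.0511, 0.07]
force: [0.3, -5.5, -0.0]
grasp_force: 35.0
TCP [0.5154 0.0511 0.07  ] [ 1.798e+02 -3.000e-02  4.280e+00] xy rack-aligned [517.84  11.89] F [ 0.29 -5.5  -0.02] t 21.6 g 0.0176 35.0
```

Stalling at 0.0511, as expected. Loading it with a few more tenths.

```bash
python3 -m creep '{"translation":[[0,-0.005,0],[0,0,0]],"turn":[[0,0,0],[0,0,0]],"grip":[0,0]}'|egrep 'pos|force:'
python3 -m creep '{"translation":[[0,-0.005,0],[0,0,0]],"turn":[[0,0,0],[0,0,0]],"grip":[0,0]}'|egrep 'pos|force:'
python3 -m creep '{"translation":[[0,-0.005,0],[0,0,0]],"turn":[[0,0,0],[0,0,0]],"grip":[0,0]}'|egrep 'pos|force:'
python3 -c "
from look import *
ts();edges();ts()"
```

```text
tool_pos: [0.5155, 0.0512, 0.07]
force: [0.5, -6.7, -0.2]
grasp_force: 35.0
tool_pos: [0.5155, 0.0512, 0.07]
force: [-0.1, -7.0, 0.5]
grasp_force: 35.0
tool_pos: [0.5155, 0.0512, 0.07]
force: [1.6, -8.4, 0.1]
grasp_force: 35.0
TCP [0.5155 0.0512 0.07  ] [ 1.7972e+02 -4.0000e-02  4.2500e+00] xy rack-aligned [517.89  11.93] F [ 1.63 -8.38  0.09] t 22.35 g 0.0172 35.0
wrist [(np.float64(80.6), np.float64(104.9)), (np.float64(37.5), np.float64(61.1)), (np.float64(-5.8), np.float64(17.3)), (np.float64(-127.1), np.float64(-102.0))] gaps [np.float64(19.5), np.float64(20.2), np.float64(96.2)] centres [np.float64(92.8), np.float64(49.3), np.float64(5.8), np.float64(-114.6)]
TCP [0.5155 0.0512 0.0699] [ 1.7973e+02 -4.0000e-02  4.2500e+00] xy rack-aligned [517.85  11.94] F [ 1.35 -8.86 -0.86] t 22.4 g 0.0177 35.0
```

```bash
python3 -m creep '{"translation":[[0,-0.004,0],[0,0,0],[0,0,0]],"turn":[[0,0,0],[0,0,0],[0,0,0]],"grip":[0,0,0]}'|egrep 'pos|force:'
python3 -m creep '{"translation":[[0,0.05,0],[0,0.047,0],[0,0,0]],"turn":[[0,0,0],[0,0,0],[0,0,0]],"grip":[0,0,0]}'|egrep 'pos|force:'
python3 -c "
from look import *
ts();edges()"
```

```text
tool_pos: [0.5155, 0.0512, 0.07]
force: [1.8, -9.1, -0.8]
grasp_force: 35.0
tool_pos: [0.5154, 0.048, 0.0698]
force: [-0.1, 0.3, -1.3]
grasp_force: 35.0
TCP [0.5154 0.048  0.0698] [-179.96   -0.      4.35] xy rack-aligned [517.59   8.77] F [-0.14  0.35 -1.27] t 23.15 g 0.0178 35.0
wrist [(np.float64(80.6), np.float64(104.9)), (np.float64(37.5), np.float64(61.1)), (np.float64(-5.8), np.float64(17.3)), (np.float64(-127.1), np.float64(-102.3))] gaps [np.float64(19.5), np.float64(20.2), np.float64(96.5)] centres [np.float64(92.8), np.float64(49.3), np.float64(5.8), np.float64(-114.7)]
```

```bash
python3 -m creep '{"translation":[[0,0,-0.1],[0,0,-0.2],[0,0,-0.15],[0,0,0],[0,0.3,0]],"turn":[[0,0,0],[0,0,0],[0,0,0],[0,0,0],[0,0,0]],"grip":[0,0,0,0,0]}'|egrep 'pos|force:'
python3 -m creep '{"translation":[[0,0.5,0],[0,0.5,0],[0,0.23,0],[0,0,0],[0,0,0]],"turn":[[0,0,0],[0,0,0],[0,0,0],[0,0,0],[0,0,0]],"grip":[0,0,0,0,0]}'|egrep 'pos|force:'
python3 -c "
from look import *
ts();edges()"
```

```text
tool_pos: [0.5173, 0.0256, 0.1059]
force: [0.0, 0.3, -2.3]
grasp_force: 35.0
tool_pos: [0.5246, -0.0731, 0.1055]
force: [-0.6, -0.2, -0.6]
grasp_force: 35.0
TCP [ 0.5246 -0.0731  0.1055] [-1.7995e+02  3.0000e-02  4.4100e+00] xy rack-aligned [ 517.55 -112.7 ] F [-0.56 -0.24 -0.63] t 24.45 g 0.0179 35.0
wrist [(np.float64(35.9), np.float64(52.5)), (np.float64(-7.6), np.float64(16.9)), (np.float64(-127.5), np.float64(-104.5))] gaps [np.float64(19.0), np.float64(96.9)] centres [np.float64(44.2), np.float64(4.6), np.float64(-116.0)]
```

```bash
python3 -m creep '{"translation":[[0,0.014,0.1],[0,0,0.11],[0,0,0],[0,0,0.12],[0,0,0.12]],"turn":[[0,0,0],[0,0,0],[0,0,0],[0,0,0],[0,0,0]],"grip":[0,0,0,0,0]}'|egrep 'pos|force:'
python3 -m creep '{"translation":[[0,0,0],[0,0,0]],"turn":[[0,0,0],[0,0,0]],"grip":[0,0]}'|egrep 'pos|force:'
python3 -c "
from look import *
ts();edges()"
```

```text
tool_pos: [0.5249, -0.0756, 0.0692]
force: [0.4, 0.6, -1.2]
grasp_force: 35.0
tool_pos: [0.5249, -0.0757, 0.0698]
force: [0.2, 0.2, -2.0]
grasp_force: 35.0
TCP [ 0.5249 -0.0757  0.0698] [179.99  -0.     4.33] xy rack-aligned [ 517.65 -115.33] F [ 0.21  0.19 -1.97] t 25.375 g 0.0175 35.0
wrist [(np.float64(-8.0), np.float64(16.9)), (np.float64(-127.5), np.float64(-104.5))] gaps [np.float64(96.5)] centres [np.float64(4.4), np.float64(-116.0)]
```

```bash
python3 -m creep '{"translation":[[0,-0.04,0],[0,-0.06,0],[0,-0.06,0],[0,-0.06,0],[0,-0.06,0]],"turn":[[0,0,0],[0,0,0],[0,0,0],[0,0,0],[0,0,0]],"grip":[0,0,0,0,0]}'|egrep 'pos|force:'
python3 -m creep '{"translation":[[0,-0.06,0],[0,-0.06,0],[0,-0.06,0],[0,-0.06,0],[0,-0.06,0]],"turn":[[0,0,0],[0,0,0],[0,0,0],[0,0,0],[0,0,0]],"grip":[0,0,0,0,0]}'|egrep 'pos|force:'
python3 -m creep '{"translation":[[0,-0.06,0],[0,-0.06,0],[0,-0.06,0],[0,-0.06,0],[0,-0.06,0]],"turn":[[0,0,0],[0,0,0],[0,0,0],[0,0,0],[0,0,0]],"grip":[0,0,0,0,0]}'|egrep 'pos|force:'
python3 -m creep '{"translation":[[0,-0.04,0],[0,0,0],[0,0,0]],"turn":[[0,0,0],[0,0,0],[0,0,0]],"grip":[0,0,0]}'|egrep 'pos|force:'
python3 -c "
from look import *
ts();edges()"
```

```text
tool_pos: [0.5236, -0.0559, 0.07]
force: [0.9, -6.3, -2.9]
grasp_force: 35.0
tool_pos: [0.5217, -0.032, 0.07]
force: [1.9, -5.9, -1.6]
grasp_force: 35.0
tool_pos: [0.5199, -0.008, 0.07]
force: [1.8, -5.7, -2.9]
grasp_force: 35.0
tool_pos: [0.5196, -0.0042, 0.07]
force: [0.4, -4.4, -1.9]
grasp_force: 35.0
TCP [ 0.5196 -0.0042  0.07  ] [ 1.7984e+02 -5.0000e-02  4.3000e+00] xy rack-aligned [517.81 -43.6 ] F [ 0.38 -4.38 -1.93] t 27.675 g 0.0178 35.0
wrist [(np.float64(79.9), np.float64(95.1)), (np.float64(36.5), np.float64(60.9)), (np.float64(-6.7), np.float64(17.1)), (np.float64(-61.2), np.float64(-38.1))] gaps [np.float64(19.0), np.float64(19.4), np.float64(31.4)] centres [np.float64(87.5), np.float64(48.7), np.float64(5.2), np.float64(-49.7)]
```

```bash
python3 -m creep '{"translation":[[0,-0.03,0],[0,-0.03,0],[0,-0.03,0],[0,-0.02,0],[0,0,0]],"turn":[[0,0,0],[0,0,0],[0,0,0],[0,0,0],[0,0,0]],"grip":[0,0,0,0,0]}'|egrep 'pos|force:'
python3 -m creep '{"translation":[[0,-0.01,0],[0,0,0]],"turn":[[0,0,0],[0,0,0]],"grip":[0,0]}'|egrep 'pos|force:'
python3 -m creep '{"translation":[[0,-0.005,0],[0,0,0]],"turn":[[0,0,0],[0,0,0]],"grip":[0,0]}'|egrep 'pos|force:'
python3 -m creep '{"translation":[[0,-0.005,0],[0,0,0]],"turn":[[0,0,0],[0,0,0]],"grip":[0,0]}'|egrep 'pos|force:'
python3 -m creep '{"translation":[[0,-0.005,0],[0,0,0]],"turn":[[0,0,0],[0,0,0]],"grip":[0,0]}'|egrep 'pos|force:'
python3 -c "
from look import *
ts()"
```

```text
tool_pos: [0.519, 0.0044, 0.07]
force: [0.2, -5.8, -0.7]
grasp_force: 35.0
tool_pos: [0.5189, 0.0051, 0.07]
force: [0.1, -5.7, -2.1]
grasp_force: 35.0
tool_pos: [0.5189, 0.0054, 0.07]
force: [0.9, -6.5, -1.4]
grasp_force: 35.0
tool_pos: [0.5189, 0.0057, 0.07]
force: [0.9, -5.5, -1.0]
grasp_force: 35.0
tool_pos: [0.5188, 0.0061, 0.07]
force: [1.5, -6.0, -0.7]
grasp_force: 35.0
TCP [0.5188 0.0061 0.07  ] [ 1.7982e+02 -5.0000e-02  4.2900e+00] xy rack-aligned [517.81 -33.22] F [ 1.53 -6.05 -0.73] t 29.35 g 0.0178 35.0
```

```bash
python3 -m creep '{"translation":[[0,-0.005,0],[0,0,0]],"turn":[[0,0,0],[0,0,0]],"grip":[0,0]}'|egrep 'pos|force:'
python3 -m creep '{"translation":[[0,-0.005,0],[0,0,0]],"turn":[[0,0,0],[0,0,0]],"grip":[0,0]}'|egrep 'pos|force:'
python3 -m creep '{"translation":[[0,-0.005,0],[0,0,0]],"turn":[[0,0,0],[0,0,0]],"grip":[0,0]}'|egrep 'pos|force:'
python3 -m creep '{"translation":[[0,-0.005,0],[0,0,0]],"turn":[[0,0,0],[0,0,0]],"grip":[0,0]}'|egrep 'pos|force:'
python3 -c "
from look import *
ts()"
```

```text
tool_pos: [0.5188, 0.0065, 0.07]
force: [1.4, -5.8, -1.0]
grasp_force: 35.0
tool_pos: [0.5188, 0.0069, 0.07]
force: [0.2, -5.5, -1.4]
grasp_force: 35.0
tool_pos: [0.5188, 0.0072, 0.07]
force: [1.1, -7.0, -2.4]
grasp_force: 35.0
tool_pos: [0.5188, 0.0072, 0.07]
force: [1.6, -6.9, -1.1]
grasp_force: 35.0
TCP [0.5188 0.0072 0.07  ] [ 1.7978e+02 -5.0000e-02  4.2700e+00] xy rack-aligned [517.81 -32.16] F [ 1.58 -6.88 -1.08] t 30.35 g 0.0178 35.0
```

Stalled at 0.0072, as expected. Loading to about 9 N.

```bash
python3 -m creep '{"translation":[[0,-0.005,0],[0,0,0]],"turn":[[0,0,0],[0,0,0]],"grip":[0,0]}'|egrep 'pos|force:'
python3 -m creep '{"translation":[[0,-0.005,0],[0,0,0]],"turn":[[0,0,0],[0,0,0]],"grip":[0,0]}'|egrep 'pos|force:'
python3 -m creep '{"translation":[[0,-0.005,0],[0,0,0],[0,0,0]],"turn":[[0,0,0],[0,0,0],[0,0,0]],"grip":[0,0,0]}'|egrep 'pos|force:'
python3 -c "
from look import *
ts();edges();ts()"
```

```text
tool_pos: [0.5188, 0.0072, 0.07]
force: [0.9, -7.6, -1.1]
grasp_force: 35.0
tool_pos: [0.5187, 0.0073, 0.07]
force: [1.9, -8.3, -2.1]
grasp_force: 35.0
tool_pos: [0.5187, 0.0073, 0.07]
force: [0.9, -8.4, -1.9]
grasp_force: 35.0
TCP [0.5187 0.0073 0.07  ] [ 1.797e+02 -5.000e-02  4.240e+00] xy rack-aligned [517.8 -32.1] F [ 0.88 -8.39 -1.95] t 31.225 g 0.0179 35.0
wrist [(np.float64(80.0), np.float64(104.9)), (np.float64(36.8), np.float64(60.9)), (np.float64(-6.5), np.float64(17.2)), (np.float64(-49.8), np.float64(-26.7))] gaps [np.float64(19.1), np.float64(19.6), np.float64(20.2)] centres [np.float64(92.4), np.float64(48.8), np.float64(5.4), np.float64(-38.2)]
TCP [0.5188 0.0073 0.07  ] [ 1.797e+02 -6.000e-02  4.240e+00] xy rack-aligned [517.82 -32.06] F [ 2.27 -8.41 -2.34] t 31.275 g 0.0179 35.0
```

```bash
python3 -m creep '{"translation":[[0,-0.005,0],[0,0,0],[0,0,0]],"turn":[[0,0,0],[0,0,0],[0,0,0]],"grip":[0,0,0]}'|egrep 'pos|force:'
python3 -m creep '{"translation":[[0,0.05,0],[0,0.047,0],[0,0,0]],"turn":[[0,0,0],[0,0,0],[0,0,0]],"grip":[0,0,0]}'|egrep 'pos|force:'
python3 -m creep '{"translation":[[0,0,-0.1],[0,0,-0.3],[0,0,-0.4],[0,0,-0.3],[0,0,0]],"turn":[[0,0,0],[0,0,0],[0,0,0],[0,0,0],[0,0,0]],"grip":[0,0,0,0,0]}'|egrep 'pos|force:'
python3 - <<'E'
from look import *
ts();edges();edges('wrist',.575,.61)
ob=env.get_obs();p=ob['tool_pos']
plan(arc((*p,ob['tool_rot'][2]),(.439,-.351,.155,22.3),8))
E
```

```text
tool_pos: [0.5188, 0.0073, 0.07]
force: [2.0, -9.6, -1.8]
grasp_force: 35.0
tool_pos: [0.5187, 0.0045, 0.0698]
force: [-0.2, 0.1, -1.5]
grasp_force: 35.0
tool_pos: [0.5204, 0.0045, 0.16]
force: [-0.3, -0.1, -0.8]
grasp_force: 35.0
TCP [0.5204 0.0045 0.16  ] [-179.93   -0.27    4.37] xy rack-aligned [519.25 -35.01] F [-0.28 -0.1  -0.79] t 32.65 g 0.0174 35.0
wrist [(np.float64(80.7), np.float64(104.9)), (np.float64(37.2), np.float64(60.9)), (np.float64(-6.3), np.float64(17.0)), (np.float64(-49.7), np.float64(-26.9))] gaps [np.float64(19.8), np.float64(20.2), np.float64(20.6)] centres [np.float64(92.8), np.float64(49.0), np.float64(5.4), np.float64(-38.3)]
wrist [(np.float64(80.6), np.float64(104.7)), (np.float64(37.2), np.float64(60.8)), (np.float64(-6.3), np.float64(16.9)), (np.float64(-49.7), np.float64(-27.1))] gaps [np.float64(19.8), np.float64(20.3), np.float64(20.8)] centres [np.float64(92.6), np.float64(49.0), np.float64(5.3), np.float64(-38.4)]
t [0.006, 0.56, 0.003] turn [-0.0001, 0.0001, -0.0125]
t [-0.065, 0.562, 0.004] turn [0.0, 0.0, -0.0125]
t [-0.136, 0.555, 0.004] turn [-0.0, 0.0, -0.0125]
t [-0.207, 0.539, 0.004] turn [0.0, 0.0, -0.0125]
t [-0.275, 0.514, 0.004] turn [0.0, 0.0, -0.0125]
t [-0.341, 0.48, 0.004] turn [-0.0, 0.0, -0.0125]
t [-0.402, 0.438, 0.004] turn [0.0, 0.0, -0.0125]
t [-0.458, 0.388, 0.004] turn [-0.0, 0.0, -0.0125]
```

The three gaps measure 19.8, 20.2 and 20.6 mm, with centres 43.7 mm apart. Taking the block back to its free spot.

```bash
python3 -m creep '{"translation":[[0,0.56,0],[-0.065,0.56,0],[-0.135,0.555,0],[-0.205,0.54,0],[-0.275,0.515,0]],"turn":[[0,0,-0.0125],[0,0,-0.0125],[0,0,-0.0125],[0,0,-0.0125],[0,0,-0.0125]],"grip":[0,0,0,0,0]}'|egrep 'pos|force:'
python3 -m creep '{"translation":[[-0.34,0.48,0],[-0.4,0.44,0],[-0.46,0.39,0],[0,0,0],[0,0,0]],"turn":[[0,0,-0.0125],[0,0,-0.0125],[0,0,-0.0125],[0,0,0],[0,0,0]],"grip":[0,0,0,0,0]}'|egrep 'pos|rot|force:'
python3 -c "
from look import *
ts();edges('top',.42,.49);edges('side',.43,.485);plan([(.439,-.351,.046,22.3)])"
```

```text
tool_pos: [0.4976, -0.2229, 0.1562]
force: [0.4, 0.2, -2.4]
grasp_force: 35.0
tool_pos: [0.4389, -0.3507, 0.1565]
tool_rot: [-179.9, 0.0, 22.3]
force: [0.8, 0.2, -0.7]
grasp_force: 35.0
TCP [ 0.4389 -0.3507  0.1565] [-1.7989e+02  5.0000e-02  2.2310e+01] xy rack-aligned [ 411.03 -383.  ] F [ 0.83  0.24 -0.7 ] t 34.0 g 0.0176 35.0
top [(np.float64(83.0), np.float64(102.9)), (np.float64(39.4), np.float64(59.4)), (np.float64(-4.6), np.float64(14.9)), (np.float64(-48.4), np.float64(-29.3))] gaps [np.float64(23.6), np.float64(24.5), np.float64(24.7)] centres [np.float64(93.0), np.float64(49.4), np.float64(5.2), np.float64(-38.8)]
side [(np.float64(82.1), np.float64(100.8)), (np.float64(37.1), np.float64(57.8)), (np.float64(-6.0), np.float64(14.1)), (np.float64(-51.3), np.float64(-29.8))] gaps [np.float64(24.3), np.float64(23.0), np.float64(23.8)] centres [np.float64(91.4), np.float64(47.4), np.float64(4.0), np.float64(-40.6)]
t [-0.015, 0.011, 1.386] turn [-0.0005, 0.0001, 0.0009]
```

```bash
python3 -m creep '{"translation":[[0,0,0.5],[0,0,0.5],[0,0,0.3],[0,0,0.08],[0,0,0]],"turn":[[0,0,0],[0,0,0],[0,0,0],[0,0,0],[0,0,0]],"grip":[0,0,0,0,0]}'|egrep 'pos|rot|force:'
python3 -m creep '{"translation":[[0,0,0.03],[0,0,0.02],[0,0,0.015],[0,0,0]],"turn":[[0,0,0],[0,0,0],[0,0,0],[0,0,0]],"grip":[0,0,0,0]}'|egrep 'pos|rot|force:'
python3 -c "
from look import *
ts()"
```

```text
tool_pos: [0.4399, -0.351, 0.0475]
tool_rot: [-180.0, -0.0, 22.4]
force: [1.6, -0.4, 0.0]
grasp_force: 35.0
tool_pos: [0.4392, -0.3516, 0.0422]
tool_rot: [-180.0, -0.0, 22.3]
force: [-0.6, 0.9, -0.9]
grasp_force: 35.0
TCP [ 0.4392 -0.3516  0.0422] [-1.800e+02 -1.000e-02  2.233e+01] xy rack-aligned [ 411.3 -383.9] F [-0.56  0.92 -0.94] t 35.225 g 0.0178 35.0
```

```bash
python3 -m creep '{"translation":[[0,0,0.014],[0,0,0.008],[0,0,0]],"turn":[[0,0,0],[0,0,0],[0,0,0]],"grip":[0,0,0]}'|egrep 'pos|force:'
python3 -m creep '{"translation":[[0,0,0],[0,0,0],[0,0,0],[0,0,0],[0,0,0]],"turn":[[0,0,0],[0,0,0],[0,0,0],[0,0,0],[0,0,0]],"grip":[0.3,0.5,1,1,1]}'|egrep 'pos|force:|width'
python3 -m creep '{"translation":[[0,0,0],[0,0,0],[0,0,0],[0,0,0],[0,0,0]],"turn":[[0,0,0],[0,0,0],[0,0,0],[0,0,0],[0,0,0]],"grip":[1,1,1,1,1]}'|egrep 'pos|force:|width'
```

```text
tool_pos: [0.4392, -0.3516, 0.0403]
force: [0.2, 0.2, -1.3]
grasp_force: 35.0
tool_pos: [0.4392, -0.3516, 0.0404]
force: [0.1, 0.7, 0.2]
grip_width: 0.058
grasp_force: 0.0
tool_pos: [0.4392, -0.3516, 0.0404]
force: [-1.0, -0.0, -0.5]
grip_width: 0.087
grasp_force: 0.0
```

```bash
python3 -m creep '{"translation":[[0,0,-0.2],[0,0,-0.5],[0,0,-0.6],[0,0,-0.6],[0,0,0]],"turn":[[0,0,0],[0,0,0],[0,0,0],[0,0,0],[0,0,0]],"grip":[1,1,1,1,1]}'|egrep 'pos|force:|width'
python3 -m creep '{"translation":[[-0.3,0,-0.3],[0,0,0],[0,0,0]],"turn":[[0,0,0],[0,0,0],[0,0,0]],"grip":[1,1,1]}'|egrep 'pos|force:|width'
python3 - <<'E'
from look import *
c=edges('wrist',.42,.49); P=cloud(c);h=cv2.cvtColor(c['frame'],cv2.COLOR_RGB2HSV)
m=(h[...,1]>100)&(h[...,0]<25)&(np.hypot(P[...,0]-.4385,P[...,1]+.351)<.05)
for lo,hi in((.07,.09),(.025,.045)):
    q=P[m&(P[...,2]>lo)&(P[...,2]<hi)];print(q.mean(0).round(4),q[:,2].std().round(4),cv2.minAreaRect((q[:,:2]*1000).astype(np.float32)))
edges('top',.42,.49);save('t9.png',cam('top')['frame'])
E
```

```text
tool_pos: [0.4412, -0.3538, 0.1975]
force: [0.1, 0.6, 0.3]
grip_width: 0.087
grasp_force: 0.0
tool_pos: [0.4174, -0.3599, 0.2155]
force: [0.8, -0.3, -0.1]
grip_width: 0.087
grasp_force: 0.0
wrist [] gaps [] centres []
[ 0.4393 -0.3524  0.0777] 0.001 ((438.3825988769531, -352.8855285644531), (49.512298583984375, 17.30853271484375), 22.184537887573242)
[ 0.4389 -0.3524  0.033 ] 0.0008 ((438.4044189453125, -352.7391662597656), (48.50022888183594, 52.462310791015625), 22.43790054321289)
top [(np.float64(82.9), np.float64(102.8)), (np.float64(39.3), np.float64(58.4)), (np.float64(-4.8), np.float64(14.3)), (np.float64(-48.2), np.float64(-28.9))] gaps [np.float64(24.5), np.float64(25.0), np.float64(24.1)] centres [np.float64(92.8), np.float64(48.8), np.float64(4.8), np.float64(-38.6)]
```

View pics/t9.png

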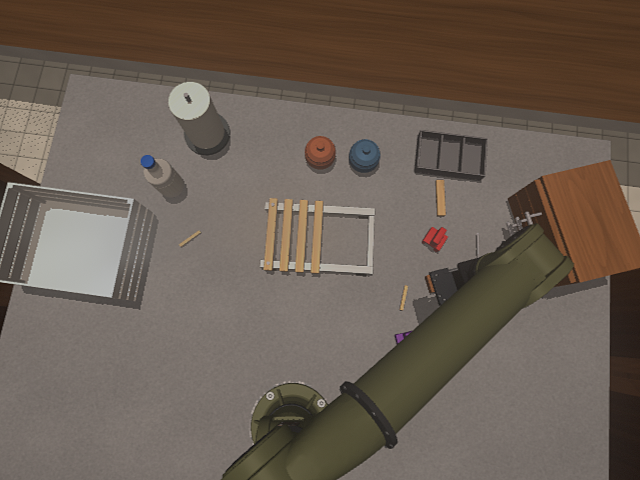

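The top view shows four evenly spaced slats at px x of about 270-320, with the bystanders in place. The block stands upright, its grip top at 77.7 mm, clear of the rack under the raised gripper near (436,283). Handing in.

```bash
python3 -c "
from cell import env
print(env.sign_off())"
```

```text
the job is handed in; nothing more can be done
None
```

I set the three slats with the block in order, and by my camera measurements all three gaps are 20 mm within about 1 mm. The block stands upright on the worktop clear of the rack, nothing else was disturbed, and the job is handed in; the sign-off returned no verdict.

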